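# Lock the tester jar on its plinth with the curved bar

### The job

Lock the candle jar onto its round display plinth: take the loose curved brass bar by its black handle, pass its tip through the brass eye on the plinth and swing the bar on along its own curve round the jar until the tip bears firmly on the red pad of the stop. Be gentle: the stop is only clamped by friction and must keep its setting, the bar must not be forced against the eye, and the jar and the glass ball must stay where they are. Leave the bar lying flat on the plinth, tip still at the pad, and let go.

Things in the scene. Friction and masses are not known exactly. Their poses are not given: they have to be found in the camera images.
- bar: Loose curved locking bar, 90 g +-30%: round 8 mm brass bar bent to a 130 degree arc, radius 70 mm (centreline), lying flat; black upright handle on its tail. Origin: CENTRE of the arc (in the air), level with the bar's underside, z up. In its frame, from above: handle at (-70, 0) mm, from there the arc runs counterclockwise, by the -y side, to the tip at (45, -54).
- bar_grip (a point): Place to grip, in the middle of the handle, at (-70, 0, 46) mm in the bar's frame, axes as the bar. The handle is 12 mm thick along y (close the fingers along y), 30 mm wide along x; its top is 60 mm above the bar's underside.
- bar_tip (a point): Foremost end of the bar's tip, on its centreline, at (45, -53.6, 4) mm in the bar's frame. The last 6 mm of the bar are slimmed to 5 mm thick.
- plinth: Round dark wooden plinth, 200 mm across, 14 mm high, fixed to the table. Origin: centre of its underside, z up. The bar belongs on its deck with the arc's centre over the plinth's centre, so it moves on a circle of 70 mm radius round the jar. Angles on that circle, counterclockwise from the plinth's x: eye -80, stop about -10 degrees. The tip travels counterclockwise.
- plinth_deck (a point): Centre of the plinth's deck (top face), 14 mm above the table; axes as the plinth.
- eye: Fixed brass eye. Origin: middle of its opening (arch of 7 mm rod on the deck, 22.5 mm high), 4 mm above the deck = centreline height of a bar lying there; 70 mm from the plinth's centre. x points radially outward, y the way the tip passes. Opening: 13 mm wide (radially), 15.5 mm high in the middle, with a semicircular top that springs 9 mm above the deck.
- stop_mark (a point): Fixed mark on the tip's circle, 70 degrees past the eye, 4 mm above the deck; y points the way the tip comes (along the circle). The stop, a steel block with a red pad (18 mm wide, 3 to 17 mm above the deck) and brass screw (top 26 mm), sits 0 to 12 mm past this mark, NOT measured: find it by feel. It is clamped by friction and slips at about 11 N; 3 to 7 N on it is a firm bearing.
- jar: Loose plum-coloured glass candle jar with a silver lid, 60 mm across and 60 mm high, standing on the deck at the plinth's centre. Origin: centre of its underside. Not to be shifted.
- glass_ball: Bystander: loose blue glass ball on a foot, 64 mm across, 89 mm high, behind the plinth. Origin: centre of its underside.
Not all that is in view belongs to the job. What is shaped like the bar but green is not meant.

How it is judged:
On the way, in this order (a step that is already met when the one before it is completed fails the run):
1. the bar's tip has passed through the eye (at least 12 mm beyond it, inside its opening) (y of bar_tip in the frame of eye between 0.012 and 0.035 m and x of bar_tip in the frame of eye between -0.016 and 0.016 m and z of bar_tip in the frame of eye between -0.01 and 0.01 m), for 0.05 s.
2. the tip bears on the stop's red pad with more than 2 N for 0.3 s (contact force between bar and stop_pad above 2 N and horizontal distance between bar and plinth below 0.01 m), for 0.3 s.
At the end, for the whole second after the job is handed in: the bar lies flat on the plinth's deck (within 4 mm and 0.06 rad), through the eye, its arc centre within 8 mm of the plinth's centre, its tip not more than about 5 mm from the stop's pad, at rest and released; the jar upright within 12 mm of the plinth's centre (z of bar in the frame of plinth_deck between -0.004 and 0.004 m and angle between bar's own z axis and vertical below 0.06 rad and horizontal distance between bar and plinth below 0.008 m and distance between bar_tip and stop_pad below 0.011 m and linear speed of bar below 0.01 m/s and horizontal distance between jar and plinth below 0.012 m and angle between jar's own z axis and vertical below 0.1 rad); the robot touches nothing.
It fails at once if the stop is pushed more than 2 mm from its setting (distance of stop_pad from where it was at the start of the episode above 0.002 m).
It fails at once if the bar is forced against the eye with more than 25 N (contact force between bar and eye above 25 N).
It fails at once if the jar is shifted more than 10 mm or tipped (distance of jar from where it was at the start of the episode above 0.01 m or angle between jar's own z axis and vertical above 0.2 rad).
It fails at once if the glass ball is shifted more than 20 mm or tipped (distance of glass_ball from where it was at the start of the episode above 0.02 m or angle between glass_ball's own z axis and vertical above 0.3 rad).
It also fails if it takes over 72 s, if anything falls off the work surface, if the arm or the gripper's body presses on something with over 40 N, if the wrist force passes 120 N, or if a joint passes its speed limit or range.

### The arm

A 6-joint arm with a two-finger parallel gripper is mounted at the origin on a cart in front of the work surface, level with it; the furniture and walls round the work are solid. World frame = base frame: x ahead of the robot, y to its left, z up, the work surface at z = 0. Lengths are in m, angles in rad, forces in N, time in s.
With the tool pointing down it reaches from about 0.3 to 0.875 m from the base axis. Payload 6.4 kg.
Tool frame: the origin (TCP) lies midway between the tips of the shut fingers; the grasp point (between the pads) lies 19 mm behind it; z points along the fingers, y is the line along which they close (so a half turn about z gives the same grasp; the last joint's range is limited). The gripper opens to 85 mm and grips with 20 to 120 N. Pads are 22 mm wide; open, the fingers measure 114 mm over their backs; the gripper's body (76 mm by 85 mm) begins 54 mm behind the grasp point. The pads swing forward as they close: fully open they stand 13 mm farther back than shut.
Start: joints at [1.003, 0.181, 1.607, -0, 1.354, -0.206], TCP at [0.204, 0.538, 0.231] pointing down, gripper open.
Joint ranges: [-2.99, 2.99], [-0.89, 2.07], [0.3, 2.58], [-1.14, 4.28], [0, 2.63], [-3.12, 3.12]. Speed limits (rad/s): [2.57, 2.57, 3.01, 3.14, 3.14, 3.14].

### API

Orientations are given as a rotation vector (axis times angle).
In Python, from plant import sense, capture, calibration, sign_off gives the robot as it stands.
- The arm moves only by the tool move_arm, never from a script. Its argument "increments" is a list of rows, each a list of 7 numbers: the closure, from -1 (fully open) to 1 (shut), then the shift along the tool's x, y, z scaled (see below), then the turn, a rotation vector about the tool's x, y, z scaled (see below). In form: [[fingers, dx, dy, dz, ax, ay, az], ...]. A call has 1 to 8 rows; each row shifts and turns the commanded pose from where the row before left it, along the tool's axes as they then stand; what a row does not reach is not made up. The controller multiplies each number of a shift by 0.075 m and each number of a turn by pi/2 rad. A row lasts 1/8 s, in which the tool goes at most 62.5 mm and 10.7 degrees, less where a joint would pass 70% of its speed; a pose out of reach is approached as far as the arm can. A call with a number of a shift or a turn outside -1 to 1 is refused whole. A call with a gripper value outside its range is refused whole. The fingers move at their own pace and stop on an object; the grip force is fixed at half the most. Time passes only in rows, so rows that do not move let the fingers close. It gives the time, the measured TCP pose, the force, the opening and the grip force at its end, in the units of the state.
- sense(): the state, without advancing time (a new reading comes with each control period).
- capture(name): name is "side" or "top" or "wrist"; returns the picture (400x640x3 uint8, red, green, blue); there is no depth.
- calibration(name): a dict with "camera_matrix" (3x3 intrinsics, pixels), "world_to_cam" (4x4, takes a point from world to camera coordinates). Camera axes: x right, y up, looking along -z (the intrinsics and any distortion apply to the point x, -y, -z); pixel columns grow to the right and rows downward; lengths in m; the calibration is good to about 2 mm. A picture is of the moment at which its call begins: read the wrist's pose just before it. calibration takes no time and is no camera call; for the wrist camera it gives the pose at the moment of the call.
- sign_off(): hands the job in; it is judged then, once.
The state is a dict: "clock": time; "joint_pos": joint angles; "qvel": joint speeds; "tau": joint torques, N m; "position": TCP position; "ee_rot": TCP orientation; "contact_force": force on the tool from outside, world axes, zero at the start; "torque": the same for the moment, N m; "gripper_width": finger opening in m; "gripper_force": force on a finger pad.
Only numpy, scipy, OpenCV 4.12 (cv2) and the standard library are available. Lean on these libraries where they do the work, as an engineer would, in place of code of your own. Each camera call takes 0.05 s, during which the arm holds its last target. There are 200 camera calls.

## Working session

There is one attempt and no reset: what is moved stays moved. The work goes in short steps, Python scripts to look and compute and a tool call to move; the robot and the scene stay as the last step left them, time stands still between calls to the robot, and variables do not carry over. Pictures are saved under pics/ and viewed, at most 10 in all, crops included, and the job is handed in when it is done.

Besides the shell and the picture viewer there is one more tool, called after "Call:" as a command line: name --pt "numbers of a row" for each row, then --argument value for the rest. move_arm: Moves the arm, as the interface text tells. Its arguments: {"type":"object","properties":{"increments":{"type":"array"}},"required":["increments"]}

```bash
mkdir -p pics && ls && python3 - <<'E'
from plant import *
import cv2,numpy as np
print(sense())
for n in("top","side"):
    im=capture(n); cv2.imwrite(f"pics/{n}0.png",im[...,::-1]); c=calibration(n); print(n,np.round(c["camera_matrix"],2).tolist(),np.round(c["world_to_cam"],4).tolist(),[k for k in c])
E
```

```text
pics
{'clock': 0.0, 'joint_pos': array([ 1.00269742e+00,  1.81526015e-01,  1.60801718e+00,  2.66812196e-05,
        1.35378042e+00, -2.06337685e-01]), 'qvel': array([ 0.00015671, -0.00055002,  0.00021542,  0.00037224,  0.00013949,
       -0.00044843]), 'tau': array([ 2.79245041e-04, -4.44885635e+01, -3.51329756e+01, -5.36960488e-04,
        9.35694028e-03, -7.91953170e-09]), 'position': array([0.20319978, 0.53731254, 0.23038816]), 'ee_rot': array([-5.65046408e-01, -3.08967032e+00,  2.50169707e-03]), 'contact_force': array([ 0.1901328 ,  0.07452454, -0.7348281 ]), 'torque': array([-0.01274298, -0.04794129, -0.00534821]), 'gripper_force': 0.0, 'gripper_width': 0.08533369974529599}
top [[396.76, 0.0, 319.12], [0.0, 396.76, 196.3], [0.0, 0.0, 1.0]] [[0.0103, -0.9999, -0.004, 0.1259], [0.9784, 0.0093, 0.2067, -0.6151], [-0.2067, -0.006, 0.9784, -0.9691], [0.0, 0.0, 0.0, 1.0]] ['camera_matrix', 'world_to_cam']
side [[400.31, 0.0, 319.99], [0.0, 400.31, 201.33], [0.0, 0.0, 1.0]] [[-0.9999, 0.0103, 0.0006, 0.6286], [-0.0039, -0.4396, 0.8982, 0.0043], [0.0095, 0.8982, 0.4396, -1.1928], [0.0, 0.0, 0.0, 1.0]] ['camera_matrix', 'world_to_cam']
```

View pics/top0.png

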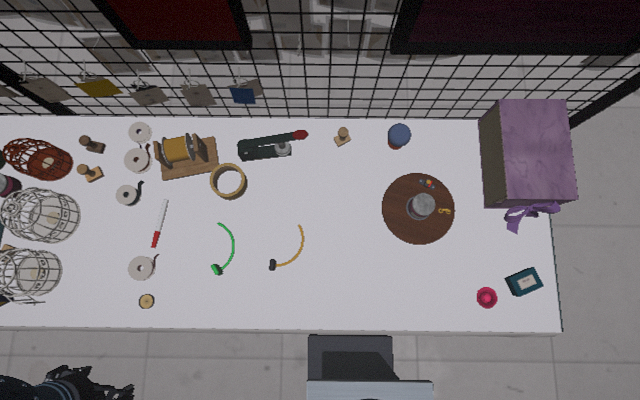

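View pics/side0.png

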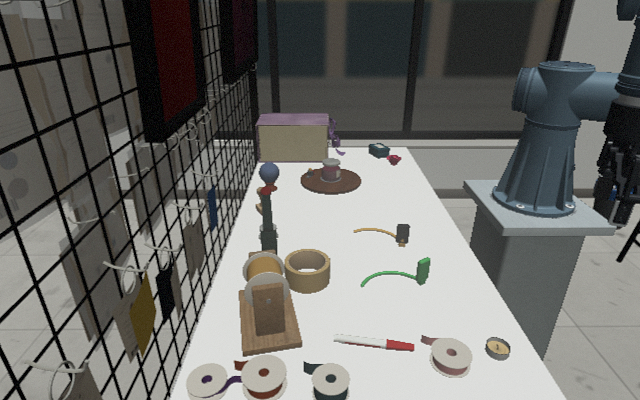

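Top view: the brass bar with black handle is at about (272,265), tip (301,226). The green lookalike is at (217,269). The tape ring (228,181) and the red/white marker (160,223) are clutter. The plinth is at (418,208), with the brass eye at about (445,211) and the stop at about (428,183). I choose the brass bar and check it with crops.

```bash
python3 - <<'E'
import cv2,numpy as np
im=cv2.imread("pics/top0.png")
a=cv2.resize(im[215:280,250:320],None,fx=8,fy=8,interpolation=cv2.INTER_CUBIC)[:520,:400]
b=cv2.resize(im[165:250,375:462],None,fx=6,fy=6,interpolation=cv2.INTER_CUBIC)
print(a.shape,b.shape)
a=cv2.resize(im[215:280,255:315],None,fx=6,fy=6,interpolation=cv2.INTER_CUBIC); a=a[:,:276+84]
H=510
c=np.zeros((H,800,3),np.uint8); c[:a.shape[0],:270]=cv2.resize(im[218:275,262:307],None,fx=6,fy=6,interpolation=cv2.INTER_CUBIC)[:390,:270] if 0 else 0
p=cv2.resize(im[218:278,262:307],None,fx=6,fy=6,interpolation=cv2.INTER_CUBIC); c[:360,:270]=p
c[:510,278:800]=b
cv2.imwrite("pics/crop1.png",c)
E
```

```text
(520, 400, 3) (510, 522, 3)
```

View pics/crop1.png

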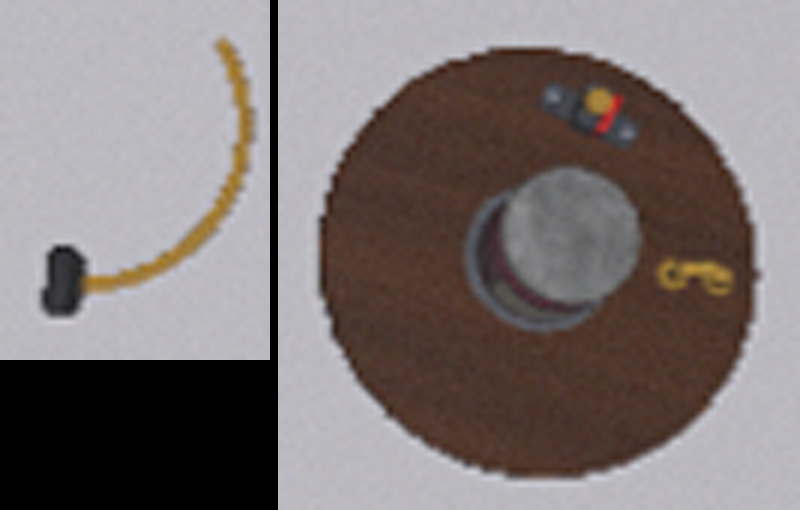

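The left crop shows the brass bar: black handle at top-image (272.5,265), tip (299,225). The right crop shows the plinth centred near (418.5,209), the eye arch from (439,210) to (451,211), and the red pad at about (431.5,184). Next I fit these numerically.

```bash
cat > h.py <<'E'
from plant import *
import cv2,numpy as np
from scipy.optimize import least_squares
from scipy.spatial.transform import Rotation as R
def ray(cal,uv,z):
    K,T=np.array(cal["camera_matrix"]),np.array(cal["world_to_cam"])
    uv=np.atleast_2d(np.asarray(uv,float)); d=np.c_[uv,np.ones(len(uv))]@np.linalg.inv(K).T
    d=d*[1,-1,-1]@T[:3,:3]; o=-T[:3,:3].T@T[:3,3]
    return o+d*((z-o[2])/d[:,2])[:,None]
def proj(cal,P):
    K,T=np.array(cal["camera_matrix"]),np.array(cal["world_to_cam"])
    c=(np.atleast_2d(P)@T[:3,:3].T+T[:3,3])*[1,-1,-1]; q=c@K.T
    return q[:,:2]/q[:,2:]
def mask(im,box,f):
    x0,y0,x1,y1=box; h=cv2.cvtColor(im,cv2.COLOR_RGB2HSV).astype(int)
    m=np.zeros(im.shape[:2],bool); m[y0:y1,x0:x1]=f(h[...,0],h[...,1],h[...,2])[y0:y1,x0:x1]
    return m
def uv(m): v,u=np.nonzero(m); return np.c_[u,v].astype(float)
def barfit(P):   # arc centre from points on the centreline
    return least_squares(lambda c:np.hypot(*(P[:,:2]-c).T)-.07,P[:,:2].mean(0)+[.03,.03],loss="soft_l1",f_scale=.002)
def ang(v): return np.degrees(np.arctan2(v[1],v[0]))
def yaw():  # world angle of tool y, deg
    s=sense(); r=R.from_rotvec(s["ee_rot"]).as_matrix(); return ang(r[:,1]),r
E
python3 - <<'E'
from h import *
im=cv2.imread("pics/top0.png")[...,::-1].copy(); c=calibration("top")
m=mask(im,(262,215,310,276),lambda h,s,v:(s>90)&(h>10)&(h<30)); p=uv(m)
P=ray(c,p,.004); f=barfit(P); C=f.x; a=np.degrees(np.arctan2(*(P[:,:2]-C).T[::-1]))
print("bar",len(p),C,"rms",np.sqrt(np.mean(f.fun**2)),"angles",np.sort(a)[[0,1,2,-3,-2,-1]])
m=mask(im,(262,250,280,276),lambda h,s,v:(v<90)); q=ray(c,uv(m).mean(0),.033)[0]; print("handle",q,ang(q[:2]-C),np.hypot(*(q[:2]-C)))
g=(im.astype(int).sum(2)<300); g[:165]=0;g[250:]=0;g[:,:375]=0;g[:,462:]=0
ct=max(cv2.findContours(g.astype(np.uint8),cv2.RETR_EXTERNAL,cv2.CHAIN_APPROX_NONE)[0],key=len)[:,0].astype(float)
Q=ray(c,ct,.012); l=least_squares(lambda x:np.hypot(*(Q[:,:2]-x[:2]).T)-x[2],[.6,-.25,.1],loss="soft_l1",f_scale=.002); print("plinth",l.x)
m=mask(im,(437,200,455,217),lambda h,s,v:(s>140)&(v>100)); u=uv(m).mean(0); e=ray(c,u,.014+.015)[0]; d=e[:2]-l.x[:2]; print("eye",u,e,ang(d),np.hypot(*d))
m=mask(im,(420,175,440,195),lambda h,s,v:(s>170)&((h<8)|(h>172))&(v>90)); u=uv(m).mean(0); e=ray(c,u,.014+.014)[0]; d=e[:2]-l.x[:2]; print("pad",u,e,ang(d),np.hypot(*d))
w=calibration("wrist"); s=sense(); T=np.array(w["world_to_cam"]); r=R.from_rotvec(s["ee_rot"]).as_matrix()
print("cam in tool",r.T@(-T[:3,:3].T@T[:3,3]-s["position"]),"look",r.T@(-T[2,:3]), "imgright",r.T@T[0,:3], np.array(w["camera_matrix"])[0])
E
```

```text
bar 126 [0.50874928 0.24650496] rms 0.0017425096163300965 angles [-179.03725207 -179.00302043 -178.97128713  -56.89928577  178.70629807
  178.82588832]
handle [0.43907341 0.25198887 0.033     ] 175.49975814106526 0.06989134967237577
plinth [ 0.59579708 -0.13601714  0.09744882]
eye [443.48837209 210.27906977] [ 0.58628198 -0.20069733  0.029     ] -98.36875151387916 0.06537632263428797
pad [429.625 183.875] [ 0.65884367 -0.16738757  0.028     ] -26.453805057868525 0.07042000470035403
cam in tool [ 0.07023627  0.00148519 -0.14116346] look [-2.75888012e-01 -4.36413252e-04  9.61189687e-01] imgright [4.57386112e-04 9.99999724e-01 5.85316805e-04] [333.0981897   0.        319.6954161]
```

The bar's arc centre is at about (0.509,0.247) with yaw about -6°, and its handle at (0.439,0.252). The plinth is at (0.596,-0.136) with the eye at -98° world, and all sizes match the description. I'll grip with the wrist camera on the inside of the arc, which needs a tool yaw turn of about 165°.

Call:
move_arm --pt "-1 0 0 0 0 0 0.115" --pt "-1 0 0 0 0 0 0.115" --pt "-1 0 0 0 0 0 0.115" --pt "-1 0 0 0 0 0 0.115" --pt "-1 0 0 0 0 0 0.115" --pt "-1 0 0 0 0 0 0.115" --pt "-1 0 0 0 0 0 0.115" --pt "-1 0 0 0 0 0 0.115"

```text
clock: 1.1
position: [0.2033, 0.5375, 0.2307]
ee_rot: [2.473, 1.937, -0.002]
contact_force: [0.4, 0.8, -0.2]
gripper_width: 0.0853
gripper_force: 0.0
```

Call:
move_arm --pt "-1 0 0 0 0 0 0.115" --pt "-1 0 0 0 0 0 0.115" --pt "-1 0 0 0 0 0 0.115" --pt "-1 0 0 0 0 0 0.115" --pt "-1 0 0 0 0 0 0.115" --pt "-1 0 0 0 0 0 0.115" --pt "-1 0 0 0 0 0 0.115" --pt "-1 0 0 0 0 0 0.115"

```text
clock: 2.1
position: [0.2033, 0.5375, 0.2307]
ee_rot: [3.135, -0.183, -0.001]
contact_force: [-0.5, 1.1, -0.9]
gripper_width: 0.0853
gripper_force: 0.0
```

```bash
cat >> h.py <<'E'
def go(x,y,z):  # shift to a world TCP point, in tool-axis units
    s=sense(); r=R.from_rotvec(s["ee_rot"]).as_matrix(); return r.T@(np.array([x,y,z])-s["position"])/.075
E
python3 - <<'E'
from h import *
s=sense(); print(s["clock"],s["position"],yaw()[0],s["joint_pos"]); print(go(.44,.252,.17)/7)
E
```

```text
2.1 [0.20333054 0.53748177 0.2307228 ] -96.67159997651187 [1.00267495e+00 1.81263276e-01 1.60763050e+00 5.71572584e-06
 1.35381212e+00 2.68991168e+00]
[0.51097819 0.48760362 0.1158989 ]
```

Call:
move_arm --pt "-1 0.51 0.487 0.116 0 0 0" --pt "-1 0.51 0.487 0.116 0 0 0" --pt "-1 0.51 0.487 0.116 0 0 0" --pt "-1 0.51 0.487 0.116 0 0 0" --pt "-1 0.51 0.487 0.116 0 0 0" --pt "-1 0.51 0.487 0.116 0 0 0" --pt "-1 0.51 0.487 0.116 0 0 0" --pt "-1 0 0 0 0 0 0"

```text
clock: 3.1
position: [0.4429, 0.2513, 0.1694]
ee_rot: [3.135, -0.181, -0.002]
contact_force: [0.0, 0.3, -0.2]
gripper_width: 0.0859
gripper_force: 0.0
```

```bash
python3 - <<'E'
from h import *
c=calibration("wrist"); im=capture("wrist"); cv2.imwrite("pics/w1.png",im[...,::-1]); np.savez("w1.npz",im=im,K=c["camera_matrix"],T=c["world_to_cam"])
s=sense(); print(s["position"],yaw()[0],s["joint_pos"],s["contact_force"])
b=mask(im,(0,0,640,400),lambda h,s,v:(s>110)&(h>12)&(h<28)&(v>70)); n,l,st,_=cv2.connectedComponentsWithStats(b.astype(np.uint8)); print([x.tolist() for x in st if x[4]>150])
E
```

```text
[0.4417907  0.25278658 0.16967556] -96.5328341968221 [2.86063960e-01 1.00647654e-01 1.82913658e+00 1.67580966e-04
 1.21345454e+00 1.97082140e+00] [0.10772828 0.39098853 0.78009933]
[[0, 0, 640, 400, 254785], [327, 57, 73, 135, 1215]]
```

View pics/w1.png

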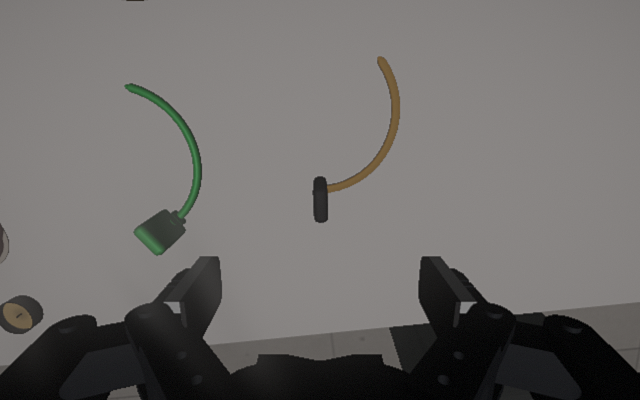

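The wrist view shows the brass bar, its handle centred between the fingers at about (320,199) and the tip at (381,60). The green decoy is clear to the left. Now I'll refine the pose.

```bash
python3 - <<'E'
from h import *
d=np.load("w1.npz"); im=d["im"]; c=dict(camera_matrix=d["K"],world_to_cam=d["T"])
b=mask(im,(322,50,410,195),lambda h,s,v:(s>110)&(h>12)&(h<28)&(v>50)); p=uv(b); P=ray(c,p,.004); f=barfit(P); C=f.x
a=np.degrees(np.arctan2(*(P[:,:2]-C).T[::-1])); a=a[a<90]; print("bar",len(p),C,np.sqrt(np.mean(f.fun**2)),a.min(),"tip",a.max(),"yaw",a.max()+50)
m=mask(im,(305,165,335,230),lambda h,s,v:v<75); q=uv(m); print("handle rect",cv2.minAreaRect(q.astype(np.float32)))
for z in(.03,.06):
    H=ray(c,q.mean(0),z)[0]; print(z,H,ang(H[:2]-C),np.hypot(*(H[:2]-C)))
# model handle corners
for yw in (-6,-8):
    r=R.from_euler("z",yw,degrees=True).as_matrix()
    pts=np.array([[-.07+sx*.015,sy*.006,z] for z in(.06,.01) for sx in(-1,1) for sy in(-1,1)])@r.T+[*C,0]; print(yw,np.round(proj(c,pts),0).tolist(), [*C]+np.array(r@[-.07,0,0])[:2])
E
```

```text
bar 1215 [0.50689052 0.2477001 ] 0.001883570991477638 -178.63952166725764 tip -55.23685171321539 yaw -5.236851713215387
handle rect ((320.0, 199.5), (45.0, 14.0), 90.0)
0.03 [0.43428731 0.25290732 0.03      ] 175.8976785380598 0.07278970886877072
0.06 [0.4426973  0.25204507 0.06      ] 176.12779204431612 0.06434010277377301
-6 [[325.0, 225.0], [310.0, 225.0], [325.0, 188.0], [309.0, 188.0], [324.0, 206.0], [311.0, 206.0], [324.0, 175.0], [311.0, 175.0]] [0.43727399 0.25501709]
-8 [[321.0, 225.0], [306.0, 224.0], [322.0, 188.0], [307.0, 188.0], [321.0, 207.0], [308.0, 206.0], [322.0, 175.0], [309.0, 175.0]] [0.43757176 0.25744221]
```

Call:
move_arm --pt "-1 -0.045 -0.01 0.45 0 0 -0.02" --pt "-1 0 0 0.6 0 0 0" --pt "-1 0 0 0.6 0 0 0" --pt "-1 0 0 0.25 0 0 0" --pt "-1 0 0 0 0 0 0" --pt "1 0 0 0 0 0 0" --pt "1 0 0 0 0 0 0" --pt "1 0 0 0 0 0 0"

```text
clock: 4.15
position: [0.4389, 0.2556, 0.0289]
ee_rot: [-3.139, 0.124, -0.003]
contact_force: [0.6, 0.3, 0.1]
gripper_width: 0.0324
gripper_force: 0.0
```

Call:
move_arm --pt "1 0 0 0 0 0 0" --pt "1 0 0 0 0 0 0" --pt "1 0 0 0 0 0 0" --pt "1 0 0 0 0 0 0"

```text
clock: 4.65
position: [0.4387, 0.2555, 0.0284]
ee_rot: [-3.139, 0.124, -0.002]
contact_force: [-1.7, -0.0, 5.7]
gripper_width: 0.0113
gripper_force: 61.3
```

Gripped: the opening is 11.3 mm and the force 61 N. Next I lift the bar and turn it to the pre-insertion yaw.

Call:
move_arm --pt "1 0 0 -0.15 0 0 0" --pt "1 0 0 -0.4 0 0 0" --pt "1 0 0 -0.4 0 0 0.1" --pt "1 0 0 -0.4 0 0 0.1" --pt "1 0 0 0 0 0 0.11" --pt "1 0 0 0 0 0 0.11" --pt "1 0 0 0 0 0 0.11" --pt "1 0 0 0 0 0 0.11"

```text
clock: 5.65
position: [0.4376, 0.2551, 0.1292]
ee_rot: [2.686, -1.629, -0.001]
contact_force: [-0.5, 0.0, -1.6]
gripper_width: 0.0113
gripper_force: 60.4
```

```bash
python3 - <<'E'
from h import *
s=sense(); print(s["clock"],s["position"],yaw()[0],s["contact_force"],s["torque"]); print(go(.564,-.0736,.135)/7)
E
```

```text
5.65 [0.43762383 0.25506099 0.1292006 ] -152.46757379577286 [-0.45722287  0.03679354 -1.61123227] [ 0.02921397 -0.02226988 -0.00650091]
[ 0.66639236  0.07593473 -0.01112757]
```

Call:
move_arm --pt "1 0.4 0.05 -0.011 0 0 0" --pt "1 0.7 0.08 -0.011 0 0 0" --pt "1 0.75 0.083 -0.011 0 0 0" --pt "1 0.75 0.083 -0.011 0 0 0" --pt "1 0.75 0.083 -0.011 0 0 0" --pt "1 0.75 0.083 -0.011 0 0 0" --pt "1 0.56 0.07 -0.011 0 0 0" --pt "1 0 0 0 0 0 0"

```text
clock: 6.65
position: [0.5668, -0.0754, 0.1351]
ee_rot: [2.687, -1.627, 0.001]
contact_force: [-0.2, 0.3, -2.0]
gripper_width: 0.0111
gripper_force: 60.5
```

```bash
python3 - <<'E'
from h import *
c=calibration("wrist"); im=capture("wrist"); cv2.imwrite("pics/w2.png",im[...,::-1]); np.savez("w2.npz",im=im,K=c["camera_matrix"],T=c["world_to_cam"])
t=capture("top"); np.savez("t2.npz",im=t)
s=sense(); print(s["clock"],s["position"],yaw()[0],s["joint_pos"],s["contact_force"])
E
```

```text
6.75 [ 0.56553015 -0.07223029  0.13456655] -152.2003576568533 [-3.35387135e-01  2.75813932e-01  1.70058769e+00  4.42632452e-04
  1.16694816e+00  2.32083664e+00] [-0.75838087 -0.21479189 -0.75318488]
```

View pics/w2.png

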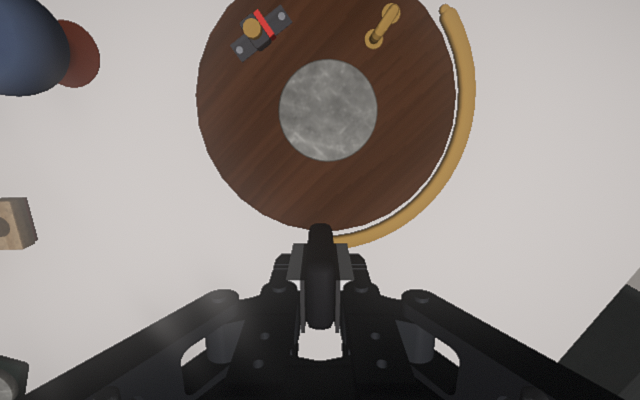

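The wrist view shows everything needed: bar tip at (446,8), eye feet at (374,40) and (391,13), red pad from (255,11) to (273,36), and lid centre (328,110). The ball at far left is well clear. Next I fit the bar, plinth and eye in this one image.

```bash
cat >> h.py <<'E'
from scipy.spatial import cKDTree
def arch(x,y,a,O=None):  # eye rod centreline, world points
    t=np.linspace(0,np.pi,40); r=np.r_[np.full(8,.01),.01*np.cos(t),np.full(8,-.01)]; z=np.r_[np.linspace(0,.009,8),.009+.01*np.sin(t),np.linspace(.009,0,8)]
    return np.c_[x+r*np.cos(a),y+r*np.sin(a),.014+z]
def eyefit(c,p,x0):
    g=lambda x:proj(c,arch(*x)); 
    def f(x): q=g(x); return np.r_[cKDTree(q).query(p)[0],cKDTree(p).query(q)[0]*2]
    return least_squares(f,x0,x_scale=[.001,.001,.05],diff_step=1e-3)
def wristfit(im,c,zb,hint=None,tipbox=(430,0,490,230),eyebox=(360,0,405,55),verbose=True):
    br=lambda h,s,v:(s>110)&(h>12)&(h<28)&(v>95)
    p=uv(mask(im,tipbox,br)); P=ray(c,p,zb+.004); s=sense()
    r=R.from_rotvec(s["ee_rot"]).as_matrix(); C0=(s["position"]+r@[.07,0,0])[:2]
    f=least_squares(lambda C:np.hypot(*(P[:,:2]-C).T)-.07,C0,loss="soft_l1",f_scale=.002); C=f.x; a=np.unwrap(np.arctan2(*(P[:,:2]-C).T[::-1])); a=np.degrees(a)%360-360
    print("bar C",C,"rms",np.sqrt(np.mean(f.fun**2)),"tip ang",np.percentile(a,99.7),a.max(),"tool: nominal C",C0)
    return C,a.max()
E
python3 - <<'E'
from h import *
d=np.load("w2.npz"); im=d["im"]; c=dict(camera_matrix=d["K"],world_to_cam=d["T"])
wristfit(im,c,.1065,tipbox=(438,0,490,235))
l=mask(im,(270,50,386,170),lambda h,s,v:(s<45)&(v>75)); ct=max(cv2.findContours(l.astype(np.uint8),0,1)[0],key=len); (u,v),rad=cv2.minEnclosingCircle(ct); e=cv2.fitEllipse(ct); print("lid",u,v,rad,e,ray(c,[e[0]],.074))
g=im.astype(int).sum(2); m=(g<250).astype(np.uint8)
# deck edge points: left+bottom-left arc, boundary bright/dark along rays from lid centre
pts=[]
for t in np.radians(np.r_[100:250:3,20:70:3]):
    rr=np.arange(70,150); q=np.c_[u+rr*np.cos(t),v+rr*np.sin(t)]; q=q[(q[:,0]>0)&(q[:,0]<639)&(q[:,1]>0)&(q[:,1]<399)]
    val=g[q[:,1].astype(int),q[:,0].astype(int)]; k=np.nonzero(val>380)[0]
    if len(k): pts.append(q[k[0]])
Q=ray(c,pts,.014); f=least_squares(lambda x:np.hypot(*(Q[:,:2]-x[:2]).T)-.1,[.596,-.136],loss="soft_l1",f_scale=.0015); O=f.x; print("plinth",O,np.sqrt(np.mean(f.fun**2)),len(pts))
p=uv(mask(im,(360,0,405,55),lambda h,s,v:(s>110)&(h>12)&(h<28)&(v>95))); f=eyefit(c,p,[.586,-.204,np.radians(-98)]); E=f.x; print("eye",len(p),E[:2],np.degrees(E[2]),np.sqrt(np.mean(f.fun**2)),"rel",np.hypot(*(E[:2]-O)),ang(E[:2]-O))
p=uv(mask(im,(245,0,285,45),lambda h,s,v:(s>150)&((h<8)|(h>172))&(v>80))); q=ray(c,p.mean(0),.014+.014)[0]; print("pad",p.mean(0),q,np.hypot(*(q[:2]-O)),ang(q[:2]-O))
E
```

```text
bar C [ 0.59843712 -0.13466425] rms 0.002084799380835565 tip ang -113.28011996612618 -112.84851765447979 tool: nominal C [ 0.5981767  -0.13415113]
lid 327.0721740722656 109.78008270263672 51.032867431640625 ((327.4914855957031, 109.81480407714844), (97.56121063232422, 101.39598846435547), 3.8524534702301025) [[ 0.59449775 -0.13631568  0.074     ]]
plinth [ 0.59366214 -0.13767415] 0.005328792181137546 62
eye 695 [ 0.58593732 -0.20403703] -94.64154715386638 4.910719169997572 rel 0.06681096644897927 -96.63950574955574
pad [262.90721649  22.58247423] [ 0.65833852 -0.16615798  0.028     ] 0.07067081022412176 -23.768951403074976
```

Call:
move_arm --pt "1 -0.013 0.048 0 0 0 0" --pt "1 0 0 0.3 0 0 0" --pt "1 0 0 0.35 0 0 0" --pt "1 0 0 0.35 0 0 0" --pt "1 0 0 0.15 0 0 0" --pt "1 0 0 0.03 0 0 0" --pt "1 0 0 0 0 0 0"

```text
clock: 7.62
position: [0.5632, -0.0731, 0.0473]
ee_rot: [-2.691, 1.62, -0.002]
contact_force: [-0.3, 0.2, -0.7]
gripper_width: 0.0113
gripper_force: 60.5
```

```bash
python3 - <<'E'
from h import *
c=calibration("wrist"); im=capture("wrist"); np.savez("w3.npz",im=im,K=c["camera_matrix"],T=c["world_to_cam"])
sd=capture("side"); tp=capture("top")
s=sense(); print(s["clock"],s["position"],yaw()[0],s["contact_force"],s["ee_rot"])
w=cv2.resize(im[0:240,240:520],None,fx=2,fy=2)
k=cv2.resize(sd[150:200,295:370],None,fx=6,fy=6,interpolation=cv2.INTER_CUBIC)[:, :240]
o=np.zeros((480,800,3),np.uint8); o[:,:560]=w; o[:300,560:]=k; cv2.imwrite("pics/w3.png",o[...,::-1])
E
```

```text
7.775 [ 0.56341233 -0.07336641  0.04746942] -152.12629899844032 [ 0.17685971  0.68243034 -1.08094109] [-2.6907704   1.62081861 -0.00286231]
```

View pics/w3.png

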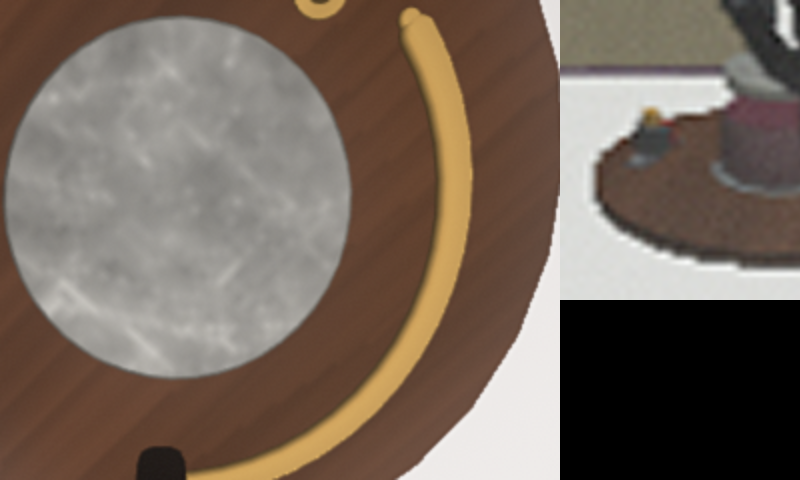

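The crop shows the tip at full-image (445,9) with the eye's inner foot at about (400,4), and the bar is concentric with the jar. I'll refit the bar at this height and plan the swing.

```bash
cat >> h.py <<'E'
def swing(O,Cb,dth,n,dz=0):  # rows: rotate bar about O by dth deg/row ccw, after removing the offset Cb-O (world) in row 1
    s=sense(); r=R.from_rotvec(s["ee_rot"]).as_matrix(); p=s["position"].copy(); off=np.array([O[0]-Cb[0],O[1]-Cb[1],0]); out=[]
    for i in range(n):
        Z=R.from_euler("z",dth,degrees=True).as_matrix(); o=np.r_[O,0]
        q=Z@(p+(off if i==0 else 0)-o)+o; q[2]+= dz if i==0 else 0
        out.append(np.r_[r.T@(q-p)/.075,-np.radians(dth)/(np.pi/2)]); p=q; r=Z@r
    return np.round(out,4)
E
python3 - <<'E'
from h import *
d=np.load("w3.npz"); im=d["im"]; c=dict(camera_matrix=d["K"],world_to_cam=d["T"])
C,a=wristfit(im,c,.0185,tipbox=(438,0,490,200))
l=mask(im,(235,0,420,200),lambda h,s,v:(s<45)&(v>75)); ct=max(cv2.findContours(l.astype(np.uint8),0,1)[0],key=len); e=cv2.fitEllipse(ct); print("lid",e,ray(c,[e[0]],.074))
print(swing(np.array([.5948,-.1355]),C,3,3,-.0025))
E
```

```text
bar C [ 0.59480481 -0.13223577] rms 0.0023732179502715363 tip ang -112.31291057249607 -111.8161968572193 tool: nominal C [ 0.59613889 -0.13524503]
lid ((328.1432189941406, 98.27461242675781), (172.7978973388672, 180.60572814941406), 3.1969192028045654) [[ 0.5949199  -0.13698842  0.074     ]]
[[ 0.0398  0.067   0.0333 -0.0333]
 [ 0.0014  0.0466 -0.0001 -0.0333]
 [ 0.0014  0.0466 -0.0001 -0.0333]]
```

```bash
cat >> h.py <<'E'
def ext():
    A=[]
    for _ in range(1):
        T=np.array(calibration("wrist")["world_to_cam"]); s=sense(); M=np.eye(4); M[:3,:3]=R.from_rotvec(s["ee_rot"]).as_matrix(); M[:3,3]=s["position"]; A.append(T@M)
    return np.mean(A,0)
def barmask(im):
    m=mask(im,(322,0,500,260),lambda h,s,v:(s>100)&(h>10)&(h<30)&(v>60)).astype(np.uint8); n,l,st,_=cv2.connectedComponentsWithStats(m); k=1+np.argmax(st[1:,4]); return uv(l==k)
def barintool(K,X,p,free):  # bar frame nominal in tool: origin (.07,0,.0285), axes x, -y, -z
    t=np.radians(np.linspace(185,309,90)); B=np.c_[.07*np.cos(t),.07*np.sin(t),0*t+.004]; c=dict(camera_matrix=K,world_to_cam=X)
    R0=np.diag([1,-1,-1.])
    def pose(x): y=np.zeros(6); y[free]=x; return R.from_rotvec(y[3:]).as_matrix()@R0,np.array([.07,0,.0285])+y[:3]
    def f(x):
        r,o=pose(x); q=proj(c,B@r.T+o); q=q[(q[:,1]>0)]; w=np.sqrt(len(p)/len(q)); 
        return np.r_[cKDTree(q).query(p)[0],w*cKDTree(p).query(q)[0],w*np.maximum(0,0)] 
    g=least_squares(f,np.zeros(len(free)),x_scale=[.001 if i<3 else .01 for i in free],diff_step=1e-2)
    y=np.zeros(6); y[free]=g.x; return y,np.sqrt(np.mean(g.fun**2))
E
python3 - <<'E'
from h import *
X=ext(); print(np.round(np.linalg.inv(X)[:3,3],4)); s=sense()
for n in("w2.npz","w3.npz"):
    d=np.load(n); p=barmask(d["im"]); print(n,len(p),p.min(0),p.max(0))
    for free in([0,1,5],[0,1,2,5],[0,1,2,3,4,5]):
        y,e=barintool(d["K"],X,p,free); print(free,np.round(y[:3]*1e3,2),np.round(np.degrees(y[3:]),2),e)
E
```

```text
[ 0.0689 -0.001  -0.1412]
w2.npz 12314 [322.   0.] [454. 229.]Traceback (most recent call last):
  File "<stdin>", line 6, in <module>
  File "h.py", line 62, in barintool
    g=least_squares(f,np.zeros(len(free)),x_scale=[.001 if i<3 else .01 for i in free],diff_step=1e-2)
    return func(*args, **kwargs)
    result = trf(vector_fun.fun, vector_fun.jac, x0, f0, J0, lb, ub, ftol, xtol,
                 gtol, max_nfev, x_scale, loss_function, tr_solver,
                 tr_options.copy(), verbose, callback=callback_wrapped)
    return trf_no_bounds(
        fun, jac, x0, f0, J0, ftol, xtol, gtol, max_nfev, x_scale,
        loss_function, tr_solver, tr_options, verbose, callback=callback)
    J = jac(x)
    self._update_jac()
    ~~~~~~~~~~~~~~~~^^
    self.J = self.jac_wrapped(xp_copy(self.x), f0=self.f)
             ~~~~~~~~~~~~~~~~^^^^^^^^^^^^^^^^^^^^^^^^^^^^
    J, dct = approx_derivative(
             ~~~~~~~~~~~~~~~~~^
        self.fun,
        ^^^^^^^^^
    ...<2 lines>...
        **self.finite_diff_options,
        ^^^^^^^^^^^^^^^^^^^^^^^^^^^
    )
    ^
    J, _nfev = _dense_difference(fun_wrapped, x0, f0, h,
               ~~~~~~~~~~~~~~~~~^^^^^^^^^^^^^^^^^^^^^^^^
                             use_one_sided, method,
                             ^^^^^^^^^^^^^^^^^^^^^^
                             mf)
                             ^^^
    df = [f_eval - f0 for f_eval in f_evals]
          ~~~~~~~^~~~
ValueError: operands could not be broadcast together with shapes (12394,) (12395,)
```

```bash
sed -i 's/(s>100)&(h>10)&(h<30)&(v>60)/(s>100)\&(h>12)\&(h<28)\&(v>110)/; s/q=q\[(q\[:,1\]>0)\]; w=/ok=q[:,1]>0; w=/; s/w\*cKDTree(p).query(q)\[0\],w\*np.maximum(0,0)/w*ok*cKDTree(p).query(q)[0]/' h.py && python3 - <<'E'
from h import *
X=ext(); print(np.round(np.linalg.inv(X)[:3,3],4)); s=sense()
for n in("w2.npz","w3.npz"):
    d=np.load(n); p=barmask(d["im"]); print(n,len(p),p.min(0),p.max(0))
    for free in([0,1,5],[0,1,2,5],[0,1,2,3,4,5]):
        y,e=barintool(d["K"],X,p,free); print(free,np.round(y[:3]*1e3,2),np.round(np.degrees(y[3:]),2),e)
E
```

```text
[ 0.0689 -0.001  -0.1412]
w2.npz 4286 [333.   4.] [475. 247.]
[0, 1, 5] [-2.1  -0.58  0.  ] [ 0.    0.   -1.06] 4.237705667166071
[0, 1, 2, 5] [-2.41  0.22  1.72] [ 0.    0.   -1.11] 4.218969798822533
[0, 1, 2, 3, 4, 5] [-0.46  0.27  1.05] [ 0.71 -4.16  0.19] 4.2194389529795435
w3.npz 4888 [333.   3.] [476. 248.]
[0, 1, 5] [-2.2  -0.42  0.  ] [ 0.    0.   -1.33] 4.759183815883732
[0, 1, 2, 5] [-2.38  0.13  1.21] [ 0.    0.   -1.18] 4.745094551579527
[0, 1, 2, 3, 4, 5] [-1.07  0.11  1.55] [-0.42 -3.11 -0.23] 4.744476075952204
```

```bash
cat >> h.py <<'E'
X0=np.eye(4)
def lev(X,h): M=np.diag([1,-1,-1,1.]); M[2,3]=h; return X@M   # level frame under the TCP: x=tool x, y=-tool y, z up from table
E
python3 - <<'E'
from h import *
X=ext(); np.save("X.npy",X)
for n,h in(("w2.npz",.1350),("w3.npz",.0474)):
    d=np.load(n); im=d["im"]; c=dict(camera_matrix=d["K"],world_to_cam=lev(X,h))
    l=mask(im,(235,0,420,200),lambda h,s,v:(s<45)&(v>75)); ct=max(cv2.findContours(l.astype(np.uint8),0,1)[0],key=len); e=cv2.fitEllipse(ct); O=ray(c,[e[0]],.074)[0]; print(n,"lid",e[0],O, "rad",[np.hypot(*(ray(c,[[e[0][0]+e[1][0]/2,e[0][1]]],.074)[0]-O)[:2])])
    if n=="w2.npz":
        p=uv(mask(im,(360,0,405,55),lambda h,s,v:(s>110)&(h>12)&(h<28)&(v>95))); f=eyefit(c,p,[.11,-.055,-.6]); E=f.x; print("eye",E[:2],np.degrees(E[2]),"from lid",np.hypot(*(E[:2]-O[:2])),ang(E[:2]-O[:2])); print(np.round(proj(c,arch(*E))[[0,27,-1]],1))
E
```

```text
w2.npz lid (327.4914855957031, 109.81480407714844) [ 0.06682644 -0.00371454  0.074     ] rad [np.float64(0.028543585854955793)]
eye [ 0.12280593 -0.0426209 ] -32.24676645896209 from lid 0.06817191027064083 -34.799722508639015
[[388.9  14.1]
 [386.2  20.3]
 [372.7  40.4]]
w3.npz lid (328.1432189941406, 98.27461242675781) [ 0.07136575 -0.00188034  0.074     ] rad [np.float64(0.02838902492601352)]
```

I'll rotate about the bar's own arc centre by 8° and lower 2.5 mm, then compare tip and eye directly in the picture.

```bash
python3 - <<'E'
from h import *
s=sense(); r=R.from_rotvec(s["ee_rot"]).as_matrix(); C=(s["position"]+r@[.068,0,0])[:2]
print(swing(C,C,2,2))
E
```

```text
[[ 0.0006  0.0316 -0.     -0.0222]
 [ 0.0006  0.0316 -0.     -0.0222]]
```

Call:
move_arm --pt "1 0.0005 0.0316 0.033 0 0 -0.0222" --pt "1 0.0005 0.0316 0 0 0 -0.0222" --pt "1 0.0005 0.0316 0 0 0 -0.0222" --pt "1 0.0005 0.0316 0 0 0 -0.0222" --pt "1 0 0 0 0 0 0"

```text
clock: 8.4
position: [0.5549, -0.0784, 0.0445]
ee_rot: [-2.797, 1.43, -0.001]
contact_force: [-0.1, 0.5, -0.7]
gripper_width: 0.011
gripper_force: 60.6
```

```bash
python3 - <<'E'
from h import *
im=capture("wrist"); np.savez("w4.npz",im=im,K=calibration("wrist")["camera_matrix"]); tp=capture("top"); np.savez("t4.npz",im=tp)
s=sense(); print(s["clock"],s["position"],yaw()[0],s["contact_force"])
o=np.zeros((480,800,3),np.uint8); o[:,:480]=cv2.resize(im[0:120,370:490],None,fx=4,fy=4,interpolation=cv2.INTER_CUBIC); o[:400,490:800]=cv2.resize(tp[190:230,424:455],None,fx=10,fy=10,interpolation=cv2.INTER_CUBIC); cv2.imwrite("pics/w4.png",o[...,::-1])
E
```

```text
8.5 [ 0.55495338 -0.07830246  0.04440024] -144.18619055724722 [-0.30789617 -0.09098776 -1.79720283]
```

View pics/w4.png

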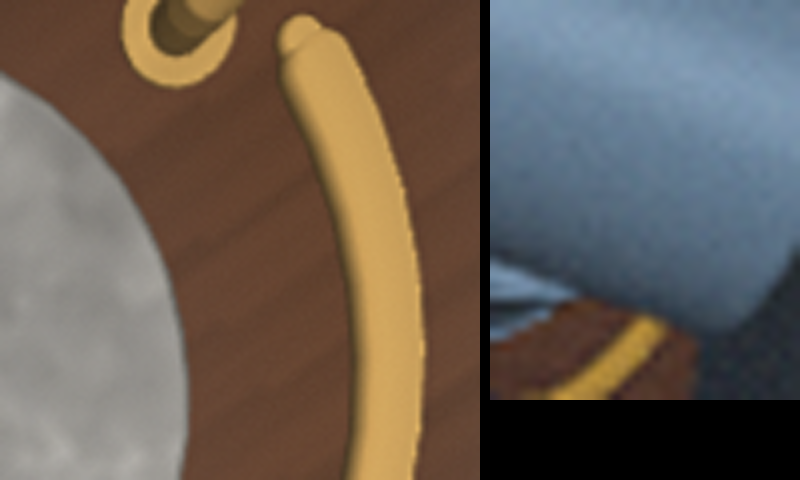

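The crop shows the tip end at full-image (444.5,9) and the eye's inner foot centre at (414.5,7.5), with the rod rising up and right. The tip looks outside the inner foot, as it should. Now the numbers.

```bash
python3 - <<'E'
from h import *
X=np.load("X.npy"); d=np.load("w4.npz"); im=d["im"]; h=.0445; c=dict(camera_matrix=d["K"],world_to_cam=lev(X,h))
l=mask(im,(235,0,420,200),lambda h,s,v:(s<45)&(v>75)); ct=max(cv2.findContours(l.astype(np.uint8),0,1)[0],key=len); e=cv2.fitEllipse(ct); O=ray(c,[e[0]],.074)[0]; print("lid",e,O)
F=ray(c,[[414.5,7.5]],.015)[0]; T=ray(c,[[444.5,9]],.020)[0]; y,er=barintool(d["K"],X,barmask(im),[0,1,5]); C=np.array([.07+y[0],-y[1]]); bt=C+R.from_euler("z",-y[5]).as_matrix()[:2,:2]@[.045,-.0536]
print("foot",F,"tip",T,"tip by fit",bt,"C",C,y)
for nm,o in(("O",O[:2]),("C",C)):
    print(nm,"foot r,ang",np.hypot(*(F[:2]-o)),ang(F[:2]-o),"tip",np.hypot(*(T[:2]-o)),ang(T[:2]-o))
# pixel direction of radial at the eye
E
cat > /dev/null
```

```text
lid ((327.7899169921875, 99.76145935058594), (176.73513793945312, 184.52236938476562), 3.3656375408172607) [ 0.07084709 -0.00169872  0.074     ]
foot [ 0.11221105 -0.04241282  0.015     ] tip [ 0.11035593 -0.05450596  0.02      ] tip by fit [ 0.11403482 -0.05208158] C [0.06778594 0.00044462] [-0.00221406 -0.00044462  0.          0.          0.         -0.02353466]
O foot r,ang 0.05803976552196203 -44.54637066642653 tip 0.0659511345894895 -53.19723495847546
C foot r,ang 0.06172803423822475 -43.97103635416237 tip 0.06951093373036646 -52.235205394764314
```

Call:
move_arm --pt "1 0.0165 0.0476 0 0 0 -0.0222" --pt "1 0.0005 0.0316 0 0 0 -0.0222" --pt "1 0.0005 0.0316 0 0 0 -0.0222" --pt "1 0 0 0 0 0 0"

```text
clock: 9.0
position: [0.5489, -0.0843, 0.0441]
ee_rot: [-2.868, 1.283, -0.0]
contact_force: [1.4, 0.3, -0.3]
gripper_width: 0.0109
gripper_force: 60.6
```

```bash
python3 - <<'E'
from h import *
im=capture("wrist"); np.savez("w5.npz",im=im,K=calibration("wrist")["camera_matrix"])
s=sense(); print(s["clock"],s["position"],yaw()[0],s["contact_force"])
cv2.imwrite("pics/w5.png",cv2.resize(im[0:100,380:500],None,fx=6,fy=6,interpolation=cv2.INTER_CUBIC)[...,::-1])
E
```

```text
9.05 [ 0.5489268  -0.08427996  0.04409096] -138.21066166409332 [0.12402634 0.13684034 0.21910711]
```

View pics/w5.png

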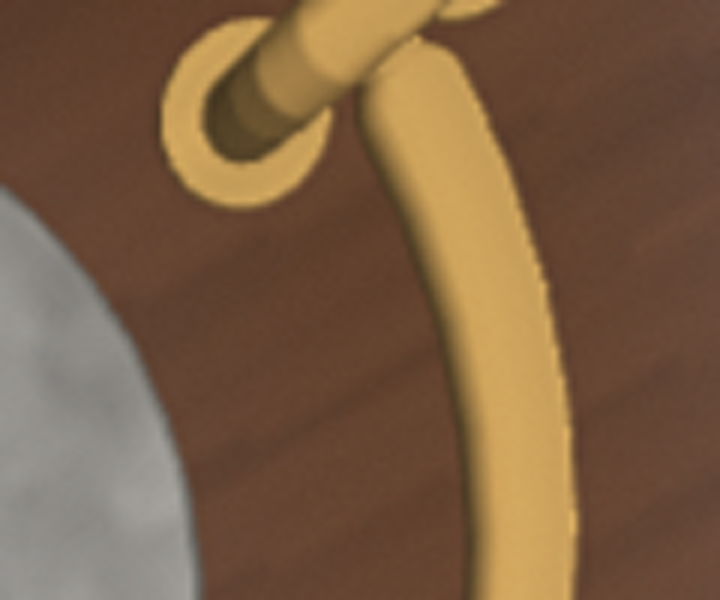

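The crop shows the tip just entering under the arch. The inner flange centre is at full-image (420.8,18.7), and there is a visible gap between it and the bar. I'll check the radial fit in numbers.

```bash
python3 - <<'E'
from h import *
X=np.load("X.npy"); d=np.load("w5.npz"); im=d["im"]; h=.0443; c=dict(camera_matrix=d["K"],world_to_cam=lev(X,h)); C=np.array([.0678,.0004])
l=mask(im,(235,0,420,200),lambda h,s,v:(s<45)&(v>75)); ct=max(cv2.findContours(l.astype(np.uint8),0,1)[0],key=len); e=cv2.fitEllipse(ct); O=ray(c,[e[0]],.074)[0][:2]
F=ray(c,[[420.8,18.7]],.015)[0][:2]; F2=ray(c,[[456.3,-12.]],.015)[0][:2]
p=uv(mask(im,(440,12,500,200),lambda h,s,v:(s>100)&(h>12)&(h<28)&(v>110))); P=ray(c,p,.0198)[:,:2]; r=np.hypot(*(P-C).T); a=np.degrees(np.arctan2(*(P-C).T[::-1]))
for lo in range(-100,-44,8):
    k=(a>lo)&(a<lo+8); print(lo,k.sum(),np.round(1e3*np.percentile(r[k],[2,50,98]),1) if k.sum() else "")
print("lid",O,"C",C); 
for f in(F,F2): print(f,"r about C",np.hypot(*(f-C)),ang(f-C),"about O",np.hypot(*(f-O)))
E
```

```text
-100 350 [66.  70.  73.8]
-92 363 [65.9 70.  73.8]
-84 388 [65.9 70.  73.8]
-76 401 [65.9 69.9 73.6]
-68 419 [65.8 69.8 73.6]
-60 337 [65.9 69.3 73.4]
-52 0 
lid [ 0.06980725 -0.00056249] C [0.0678 0.0004]
[ 0.1075705 -0.0456227] r about C 0.06082582931643601 -49.16807792537691 about O 0.05879188336598911
[ 0.11998785 -0.0605462 ] r about C 0.08023721444790091 -49.42676025624475 about O 0.07820573981682308
```

Call:
move_arm --pt "1 0.005 0.0366 0 0 0 -0.0222" --pt "1 0.0005 0.0316 0 0 0 -0.0222" --pt "1 0.0005 0.0316 0 0 0 -0.0222" --pt "1 0 0 0 0 0 0"

```text
clock: 9.55
position: [0.5438, -0.0898, 0.044]
ee_rot: [-2.931, 1.131, -0.0]
contact_force: [0.2, -0.3, -1.6]
gripper_width: 0.0109
gripper_force: 60.6
```

Call:
move_arm --pt "1 0.0005 0.0316 0 0 0 -0.0222" --pt "1 0.0005 0.0316 0 0 0 -0.0222" --pt "1 0.0005 0.0316 0 0 0 -0.0222" --pt "1 0 0 0 0 0 0"

```text
clock: 10.05
position: [0.5393, -0.0953, 0.044]
ee_rot: [-2.986, 0.977, -0.0]
contact_force: [0.8, 0.7, -0.9]
gripper_width: 0.0111
gripper_force: 60.6
```

```bash
cat >> h.py <<'E'
def look(n):
    im=capture("wrist"); K=calibration("wrist")["camera_matrix"]; np.savez(n+".npz",im=im,K=K); s=sense(); X=np.load("X.npy"); c=dict(camera_matrix=K,world_to_cam=lev(X,s["position"][2])); C=np.array([.0678,.0004])
    print(s["clock"],s["position"],yaw()[0],s["contact_force"],s["torque"])
    l=mask(im,(235,0,420,200),lambda h,s,v:(s<45)&(v>75)); ct=max(cv2.findContours(l.astype(np.uint8),0,1)[0],key=len); e=cv2.fitEllipse(ct); O=ray(c,[e[0]],.074)[0][:2]; print("lid-C",O-C)
    zb=s["position"][2]-.0245; p=uv(mask(im,(322,0,500,250),lambda h,s,v:(s>100)&(h>12)&(h<28)&(v>110))); P=ray(c,p,zb)[:,:2]; r=np.hypot(*(P-C).T); a=np.degrees(np.arctan2(*(P-C).T[::-1]))
    k=(r>.076)&(r<.0895)|(r>.050)&(r<.064); print("brass off the bar:",np.round(np.percentile(a[k],[5,50,95]),1) if k.sum() else None, "inner",k.sum(), np.round([a[(r>.066)&(r<.074)].max()],1))
    return im,c
E
python3 - <<'E'
from h import *
im,c=look("w6")
E
```

```text
10.1 [ 0.53928316 -0.0952192   0.04396769] -126.24425548560458 [ 0.46332002  0.67020694 -0.76629255] [ 0.0150849  -0.01771079  0.00792786]
lid-C [ 0.0014897 -0.000679 ]
brass off the bar: [-65.9 -61.1 -56.5] inner 1134 [-50.3]
```

The tip is about 10° (12 mm) beyond the eye with no contact force, so I'll swing on.

Call:
move_arm --pt "1 0.001 0.0475 0 0 0 -0.0333" --pt "1 0.001 0.0475 0 0 0 -0.0333" --pt "1 0.001 0.0475 0 0 0 -0.0333" --pt "1 0.001 0.0475 0 0 0 -0.0333" --pt "1 0.001 0.0475 0 0 0 -0.0333" --pt "1 0.001 0.0475 0 0 0 -0.0333" --pt "1 0 0 0 0 0 0"

```text
clock: 10.98
position: [0.5295, -0.1143, 0.044]
ee_rot: [3.102, -0.499, 0.0]
contact_force: [0.5, -1.2, -0.6]
gripper_width: 0.0112
gripper_force: 60.6
```

```bash
python3 - <<'E'
from h import *
im,c=look("w7")
X=c; C=np.array([.0678,.0004])
# flange edges: brass pixels on deck level off the bar -> centroids inside / outside
p=uv(mask(im,(322,0,500,250),lambda h,s,v:(s>100)&(h>12)&(h<28)&(v>110))); P=ray(c,p,.015)[:,:2]; r=np.hypot(*(P-C).T); a=np.degrees(np.arctan2(*(P-C).T[::-1]))
k=(r<.063)&(r>.05); print("inner edge r",r[k].min() if k.any() else 0,np.median(a[k])); k=(r>.078); print("outer r",r[k].max() if k.any() else 0)
E
```

```text
11.025 [ 0.52947179 -0.1141429   0.04398931] -108.28602398068799 [-0.11395039 -0.32521585 -1.28684665] [ 0.05228826  0.04909737 -0.01997106]
lid-C [ 0.00119095 -0.00057884]
brass off the bar: [-84.1 -79.2 -74.5] inner 990 [-50.3]
inner edge r 0.0538266573380529 -79.21673442551486
outer r 0.08707338730649669
```

Call:
move_arm --pt "1 0.003 0.0475 0 0 0 -0.0333" --pt "1 0.001 0.0475 0 0 0 -0.0333" --pt "1 0.001 0.0475 0 0 0 -0.0333" --pt "1 0.001 0.0475 0 0 0 -0.0333" --pt "1 0.001 0.0475 0 0 0 -0.0333" --pt "1 0.001 0.0475 0 0 0 -0.0333" --pt "1 0.001 0.0475 0 0 0 -0.0333" --pt "1 0 0 0 0 0 0"

```text
clock: 12.02
position: [0.5262, -0.1388, 0.044]
ee_rot: [-3.141, -0.074, -0.0]
contact_force: [0.7, -0.2, -2.0]
gripper_width: 0.0112
gripper_force: 60.6
```

```bash
python3 - <<'E'
from h import *
im,c=look("w8")
C=np.array([.0678,.0004])
p=uv(mask(im,(322,0,520,250),lambda h,s,v:(s>100)&(h>12)&(h<28)&(v>110))); P=ray(c,p,.015)[:,:2]; r=np.hypot(*(P-C).T); a=np.degrees(np.arctan2(*(P-C).T[::-1]))
k=(r<.063)&(r>.05); print("inner edge r",r[k].min() if k.any() else 0,np.median(a[k])); k=(r>.078); print("outer r",r[k].max() if k.any() else 0)
p=uv(mask(im,(380,0,520,120),lambda h,s,v:(s>150)&((h<8)|(h>172))&(v>80))); print("red px",len(p),p.mean(0) if len(p) else "")
if len(p): q=ray(c,p,.024)[:,:2]; aa=np.degrees(np.arctan2(*(q-C).T[::-1])); print("pad ang",aa.min(),np.median(aa))
o=np.zeros((480,800,3),np.uint8); t=capture("top"); o[:,:480]=cv2.resize(im[0:120,370:490],None,fx=4,fy=4,interpolation=cv2.INTER_CUBIC); o[:420,490:800]=cv2.resize(t[170:212,420:451],None,fx=10,fy=10,interpolation=cv2.INTER_CUBIC); cv2.imwrite("pics/w8.png",o[...,::-1])
E
```

```text
12.075 [ 0.52614632 -0.13865326  0.04394149] -87.31202351646904 [ 0.07805565  0.32420194 -0.69451391] [0.02419136 0.05365955 0.01386478]
lid-C [ 0.00070495 -0.00044871]
brass off the bar: [-105.2 -100.4  -95.8] inner 964 [-50.3]
inner edge r 0.054105454337326685 -100.40613818878255
outer r 0.09013489503846749
red px 0
```

Call:
move_arm --pt "1 0.001 0.0475 0 0 0 -0.0333" --pt "1 0.001 0.0475 0 0 0 -0.0333" --pt "1 0.001 0.0475 0 0 0 -0.0333" --pt "1 0.001 0.0475 0 0 0 -0.0333" --pt "1 0.0005 0.0316 0 0 0 -0.0222" --pt "1 0.0005 0.0316 0 0 0 -0.0222" --pt "1 0 0 0 0 0 0"

```text
clock: 13.0
position: [0.5296, -0.1573, 0.044]
ee_rot: [3.1, 0.511, 0.0]
contact_force: [-0.2, 0.2, -1.1]
gripper_width: 0.0112
gripper_force: 60.6
```

```bash
cat >> h.py <<'E'
def pad(im,c):
    C=np.array([.0678,.0004]); p=uv(mask(im,(350,0,560,120),lambda h,s,v:(s>150)&((h<8)|(h>172))&(v>80))); print("red px",len(p),p.mean(0) if len(p) else "")
    if len(p): q=ray(c,p,.031)[:,:2]; aa=np.degrees(np.arctan2(*(q-C).T[::-1])); r=np.hypot(*(q-C).T); print("pad ang (top z)",aa.min(),np.median(aa),"r",r.min(),r.max())
E
python3 - <<'E'
from h import *
im,c=look("w9"); pad(im,c)
o=np.zeros((480,800,3),np.uint8); t=capture("top"); o[:,:480]=cv2.resize(im[0:120,370:490],None,fx=4,fy=4,interpolation=cv2.INTER_CUBIC); o[:420,490:800]=cv2.resize(t[170:212,420:451],None,fx=10,fy=10,interpolation=cv2.INTER_CUBIC); cv2.imwrite("pics/w9.png",o[...,::-1])
E
```

```text
13.05 [ 0.52952493 -0.15723026  0.04392328] -71.2953529011786 [ 0.39168369 -0.30849291 -1.17615241] [ 0.00235161  0.02459252 -0.01812016]
lid-C [ 0.00056286 -0.00038828]
brass off the bar: [-121.1 -116.3 -111.7] inner 881 [-50.3]
red px 142 [422.82394366   5.28873239]
pad ang (top z) -47.25761106847562 -45.64161479514772 r 0.055443286125960625 0.06321167665201137
```

View pics/w9.png

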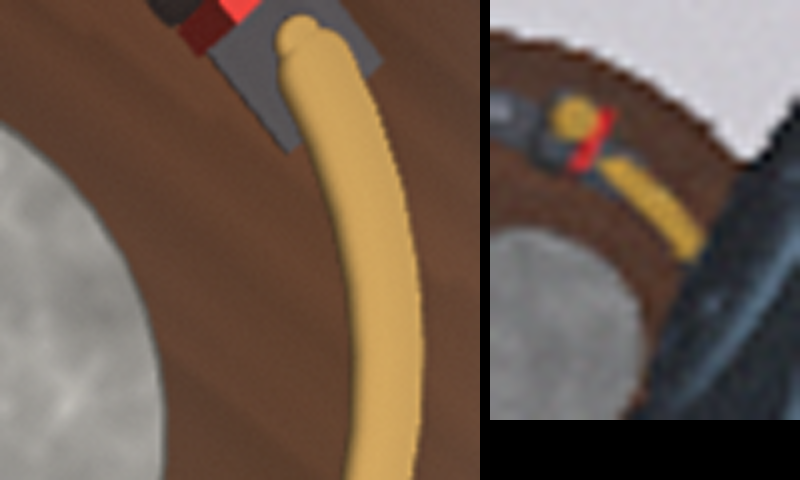

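The view shows the tip over the stop's grey base, about 3–5 mm short of the red pad, aligned with it radially. From here I creep in half-degree steps, watching force and torque.

Call:
move_arm --pt "1 0 0.0079 0 0 0 -0.0056" --pt "1 0 0.0079 0 0 0 -0.0056" --pt "1 0 0.0079 0 0 0 -0.0056" --pt "1 0 0 0 0 0 0"

```text
clock: 13.6
position: [0.5302, -0.1592, 0.044]
ee_rot: [3.092, 0.554, 0.0]
contact_force: [0.0, 0.0, -1.2]
gripper_width: 0.011
gripper_force: 60.6
```

```bash
cat >> h.py <<'E'
def feel(n=4):
    A=[]
    for i in range(n):
        capture("top"); s=sense(); y,r=yaw(); t=np.radians(y+90+1-50+90); f=s["contact_force"]; A.append([-(f[0]*np.cos(t)+f[1]*np.sin(t)),f[0]*np.sin(t)-f[1]*np.cos(t),f[2],s["torque"][2]])
    A=np.array(A); print("t %.2f yaw %.2f z %.4f"%(s["clock"],y,s["position"][2]),"Ftang %.2f Frad %.2f Fz %.2f"%tuple(A.mean(0)[:3]),"Tz %.3f"%A[:,3].mean(),"std",np.round(A.std(0),2), s["position"])
E
python3 -c "
from h import *
feel(); im,c=look('w10'); pad(im,c)"
```

```text
t 13.80 yaw -69.71 z 0.0439 Ftang 0.08 Frad -0.13 Fz -0.78 Tz -0.010 std [0.56 0.26 0.24 0.04] [ 0.53007123 -0.15907996  0.04392834]
13.85 [ 0.53010524 -0.15909824  0.04393218] -69.70291727465705 [-0.08659311  0.00896175 -1.40360705] [-0.00601724  0.01387884  0.02178961]
lid-C [ 0.00063196 -0.00040122]
brass off the bar: [-122.6 -117.8 -113.2] inner 884 [-50.3]
red px 182 [427.28021978   6.60989011]
pad ang (top z) -48.873659244894576 -47.312392932633195 r 0.055516885020789206 0.06504364761648247
```

Call:
move_arm --pt "1 0 0.0063 0 0 0 -0.0044" --pt "1 0 0.0063 0 0 0 -0.0044" --pt "1 0 0 0 0 0 0"

```text
clock: 14.22
position: [0.5305, -0.16, 0.044]
ee_rot: [3.088, 0.575, 0.0]
contact_force: [-0.4, 1.0, -1.1]
gripper_width: 0.0114
gripper_force: 60.6
```

```bash
python3 -c "
from h import *
feel()"
```

```text
t 14.43 yaw -68.91 z 0.0439 Ftang -0.04 Frad -0.14 Fz -0.57 Tz 0.007 std [0.36 0.29 0.49 0.02] [ 0.53044674 -0.15995573  0.04392756]
```

Call:
move_arm --pt "1 0 0.004 0 0 0 -0.0028" --pt "1 0 0 0 0 0 0"

```text
clock: 14.68
position: [0.5306, -0.1603, 0.044]
ee_rot: [3.087, 0.582, 0.0]
contact_force: [0.3, 0.0, 0.1]
gripper_width: 0.011
gripper_force: 60.6
```

```bash
python3 -c "
from h import *
feel(); im,c=look('w11'); pad(im,c)"
```

```text
t 14.88 yaw -68.66 z 0.0440 Ftang 0.08 Frad -0.32 Fz -1.06 Tz 0.017 std [0.46 0.28 0.2  0.02] [ 0.53058103 -0.1602485   0.04395316]
14.925 [ 0.5305554  -0.1602289   0.04393763] -68.65019231062354 [-0.18114059  0.54988538  0.0272008 ] [ 0.01715751 -0.00897966  0.03383642]
lid-C [ 0.00061924 -0.00038452]
brass off the bar: [-123.7 -118.9 -114.3] inner 875 [-50.3]
red px 225 [430.09333333   7.41333333]
pad ang (top z) -49.946767022577504 -48.267289742651386 r 0.0555188387488232 0.0666007742181351
```

Call:
move_arm --pt "1 0 0.004 0 0 0 -0.0028" --pt "1 0 0 0 0 0 0"

```text
clock: 15.18
position: [0.5307, -0.1605, 0.0439]
ee_rot: [-3.086, -0.589, 0.0]
contact_force: [0.6, 0.3, 0.7]
gripper_width: 0.0112
gripper_force: 60.6
```

```bash
python3 -c "
from h import *
feel(3)"
```

```text
t 15.32 yaw -68.40 z 0.0439 Ftang -0.00 Frad -0.11 Fz -1.33 Tz 0.012 std [0.35 0.26 0.29 0.02] [ 0.53067289 -0.16052972  0.04394026]
```

Call:
move_arm --pt "1 0 0.004 0 0 0 -0.0028" --pt "1 0 0 0 0 0 0"

```text
clock: 15.58
position: [0.5308, -0.1608, 0.0439]
ee_rot: [3.085, 0.595, -0.0]
contact_force: [0.3, 0.0, -0.5]
gripper_width: 0.0114
gripper_force: 60.5
```

```bash
python3 -c "
from h import *
feel(3)"
```

```text
t 15.72 yaw -68.15 z 0.0439 Ftang 0.11 Frad 0.26 Fz -0.88 Tz 0.013 std [0.93 0.28 0.75 0.01] [ 0.53077962 -0.16080977  0.0439399 ]
```

Call:
move_arm --pt "1 0 0.004 0 0 0 -0.0028" --pt "1 0 0 0 0 0 0"

```text
clock: 15.98
position: [0.5308, -0.1611, 0.0439]
ee_rot: [-3.083, -0.602, 0.0]
contact_force: [-0.2, -0.9, -0.4]
gripper_width: 0.0114
gripper_force: 60.5
```

```bash
python3 -c "
from h import *
feel(3)"
```

```text
t 16.12 yaw -67.90 z 0.0439 Ftang 0.25 Frad -0.61 Fz -0.31 Tz -0.060 std [0.57 0.3  0.22 0.  ] [ 0.53085293 -0.161104    0.04393779]
```

Call:
move_arm --pt "1 0 0.004 0 0 0 -0.0028" --pt "1 0 0 0 0 0 0"

```text
clock: 16.38
position: [0.5309, -0.1615, 0.0439]
ee_rot: [3.082, 0.609, -0.0]
contact_force: [-1.1, -0.9, -0.4]
gripper_width: 0.0111
gripper_force: 60.6
```

```bash
python3 -c "
from h import *
feel(3); im,c=look('w12'); pad(im,c)"
```

```text
t 16.52 yaw -67.65 z 0.0439 Ftang 1.69 Frad -0.72 Fz -0.10 Tz -0.170 std [0.49 0.32 0.64 0.03] [ 0.53092444 -0.16144635  0.04394793]
16.575 [ 0.53091535 -0.16138456  0.04392602] -67.64864165080881 [-1.23873903 -1.2025778  -0.4367403 ] [-0.23660437  0.20295683 -0.15518562]
lid-C [ 0.00068599 -0.00033987]
brass off the bar: [-124.5 -119.8 -115.2] inner 869 [-51.]
red px 255 [432.76470588   8.27843137]
pad ang (top z) -50.87914301335522 -49.201601750304754 r 0.0555416027447205 0.06785854851297923
```

Contact found: Ftang is about 1.7 N, gaining about 1.2 N per quarter degree. Two more steps and a hold.

Call:
move_arm --pt "1 0 0.004 0 0 0 -0.0028" --pt "1 0 0 0 0 0 0"

```text
clock: 16.82
position: [0.531, -0.1617, 0.0439]
ee_rot: [-3.081, -0.616, 0.0]
contact_force: [-1.5, -1.4, -0.8]
gripper_width: 0.011
gripper_force: 60.6
```

```bash
python3 -c "
from h import *
feel(3)"
```

```text
t 16.98 yaw -67.40 z 0.0439 Ftang 2.33 Frad -1.39 Fz -0.43 Tz -0.222 std [0.13 0.42 0.48 0.01] [ 0.53098692 -0.16170084  0.04392493]
```

Call:
move_arm --pt "1 0 0.004 0 0 0 -0.0028" --pt "1 0 0 0 0 0 0"

```text
clock: 17.23
position: [0.5311, -0.162, 0.0439]
ee_rot: [-3.079, -0.622, 0.001]
contact_force: [-3.0, -2.9, -0.2]
gripper_width: 0.0113
gripper_force: 60.8
```

```bash
python3 -c "
from h import *
feel(5)"
```

```text
t 17.48 yaw -67.15 z 0.0439 Ftang 3.36 Frad -1.75 Fz -0.11 Tz -0.335 std [0.46 0.24 0.17 0.01] [ 0.53108693 -0.16196043  0.04390566]
```

Call:
move_arm --pt "1 0 0.004 0 0 0 -0.0028" --pt "1 0 0 0 0 0 0" --pt "1 0 0 0 0 0 0" --pt "1 0 0 0 0 0 0"

```text
clock: 17.98
position: [0.5313, -0.1622, 0.0439]
ee_rot: [-3.078, -0.629, 0.0]
contact_force: [-4.0, -1.9, -0.4]
gripper_width: 0.011
gripper_force: 61.0
```

```bash
python3 -c "
from h import *
feel(4); im,c=look('w13'); pad(im,c)"
```

```text
t 18.18 yaw -66.89 z 0.0439 Ftang 4.79 Frad -2.00 Fz 0.29 Tz -0.403 std [0.33 0.74 0.25 0.01] [ 0.53126013 -0.16224839  0.04390397]
18.225 [ 0.53125932 -0.16224111  0.04389441] -66.89100302590917 [-3.77284649 -3.34772607  0.840391  ] [-0.5249717   0.72351588 -0.38064193]
lid-C [ 0.00068541 -0.00034169]
brass off the bar: [-125.3 -120.6 -116. ] inner 866 [-51.7]
red px 287 [434.87456446   9.03832753]
pad ang (top z) -51.68154926480467 -49.946458160984335 r 0.05553026540974944 0.06880203177020304
```

The pad's world angle is unchanged (the stop has not moved) and the tip bore on it with about 4.5 N for over 0.5 s. Now I ease the load a little and lower the bar onto the deck.

Call:
move_arm --pt "1 0 -0.006 0 0 0 0.0042" --pt "1 0 0 0.009 0 0 0" --pt "1 0 0 0.005 0 0 0" --pt "1 0 0 0 0 0 0"

```text
clock: 18.73
position: [0.5315, -0.1619, 0.043]
ee_rot: [3.08, 0.619, 0.001]
contact_force: [-2.1, -2.5, 0.0]
gripper_width: 0.0111
gripper_force: 60.9
```

```bash
python3 -c "
from h import *
feel(3)"
```

```text
t 18.88 yaw -67.27 z 0.0431 Ftang 4.00 Frad -0.38 Fz -0.04 Tz -0.355 std [0.1  0.62 0.11 0.02] [ 0.53149688 -0.16189024  0.04305145]
```

Call:
move_arm --pt "1 0 0 0.005 0 0 0" --pt "1 0 0 0 0 0 0"

```text
clock: 19.12
position: [0.5314, -0.1619, 0.0427]
ee_rot: [3.08, 0.619, 0.001]
contact_force: [-3.5, -1.6, 1.6]
gripper_width: 0.0111
gripper_force: 61.0
```

```bash
python3 -c "
from h import *
feel(3)"
```

```text
t 19.27 yaw -67.27 z 0.0427 Ftang 3.06 Frad -0.86 Fz 2.12 Tz -0.361 std [0.35 0.43 0.61 0.03] [ 0.53139313 -0.16187926  0.04270022]
```

The bar is on the deck (Fz about +2 N). I release with a modest opening, check, and lift off.

Call:
move_arm --pt "1 0 -0.004 0 0 0 0.0028" --pt "1 0 0 0 0 0 0" --pt "0.4 0 0 0 0 0 0" --pt "0.4 0 0 0 0 0 0" --pt "0.4 0 0 0 0 0 0" --pt "0.4 0 0 0 0 0 0"

```text
clock: 20.02
position: [0.531, -0.1614, 0.0425]
ee_rot: [-3.081, -0.613, 0.0]
contact_force: [-0.6, 0.2, -0.1]
gripper_width: 0.0256
gripper_force: 0.0
```

```bash
python3 -c "
from h import *
print(sense()['gripper_width']); feel(2); im,c=look('w14'); pad(im,c)"
```

```text
0.02559612090246845
t 20.12 yaw -67.52 z 0.0425 Ftang 0.14 Frad -0.41 Fz 0.15 Tz 0.018 std [0.29 0.32 0.76 0.03] [ 0.53106163 -0.16145738  0.04247766]
20.175 [ 0.53102784 -0.16144594  0.04247945] -67.51972741509154 [-0.17404011 -0.5067599   0.08857511] [ 0.0077514  -0.05330439 -0.06420397]
lid-C [ 0.00064956 -0.00047326]
brass off the bar: [-124.7 -120.  -115.4] inner 888 [-51.2]
red px 258 [434.01162791   8.12790698]
pad ang (top z) -51.15158172310674 -49.46175775421389 r 0.05554036184564434 0.0675389762322412
```

Call:
move_arm --pt "0.4 0 0 -0.1 0 0 0" --pt "0.4 0 0 -0.2 0 0 0" --pt "0.4 0 0 -0.4 0 0 0" --pt "0.4 0 0 -0.4 0 0 0" --pt "0.4 0 0 -0.4 0 0 0" --pt "0.4 0 0 0 0 0 0" --pt "0.4 0 0 0 0 0 0"

```text
clock: 21.05
position: [0.5308, -0.1614, 0.1551]
ee_rot: [3.081, 0.612, 0.0]
contact_force: [-0.4, -0.1, -0.4]
gripper_width: 0.0257
gripper_force: 0.0
```

```bash
python3 - <<'E'
from h import *
im=capture("wrist"); s=sense(); print(s["clock"],s["position"],s["contact_force"])
cv2.imwrite("pics/w15.png",im[...,::-1])
E
```

```text
21.1 [ 0.53044599 -0.16117765  0.1543732 ] [-0.19790618 -0.29733898 -1.00141804]
```

View pics/w15.png

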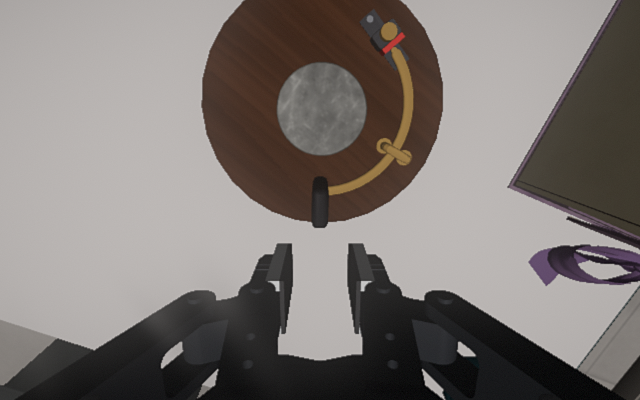

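The picture shows the bar lying through the eye at about (394,152), its tip against the red pad at about (394,45). It is concentric with the jar, the handle stands free at (320,200), and the gripper is clear. I'm handing the job in.

```bash
python3 -c "
from plant import *
print(sign_off())"
```

```text
the job is handed in; nothing more can be done
None
```

The job is handed in (no verdict came back): the bar lies flat on the plinth through the eye, tip at the red pad after bearing on it with about 4.5 N, released with the arm clear, and the stop and jar showed no movement in the wrist pictures.

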